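# Shake the stuck slugs out of a mould cup

## Task

The mould cup with the blue band stands mouth down with two steel slugs still hung up on its inside lip. Lift it level by its spigot, hold it over the grey parts tray and shake it, tipping it to and fro, until it stops getting lighter and both slugs have dropped into the tray. Then stand the empty cup back on the worktop, mouth down, where it stood.

Things in the scene. Friction and masses are not known exactly. Their poses are not given: they have to be found in the camera images.
- blue_cup_grip (a point): Aluminium mould cup with a blue band (an equal one with an orange band is empty, not in use), mouth down: 88 mm across, 102 high, 0.3 kg. Its round steel spigot, 30 mm across, 34 high, rises from the flat top at 68 mm; this point: on its axis, 85 mm above the mouth, 17 below its top; z up. Inside: cavity 82 mm across, 54 high, over a flat lip 4 mm thick with a 46 mm hole. Grip at 40 N or more.
- slug_1_centre (a point): Centre of a dark steel slug, a cylinder 24 mm across, 22 high, 78 g (0.77 N). It lies on the lip inside the blue-banded cup, out of sight, in an unknown direction from the axis. It stays while the cup is carried level and smoothly; it slides when the cup is tilted over about 26 degrees (35 to 40 is sure) or jerked sideways, and drops out when it slides to the hole.
- slug_2_centre (a point): Centre of the second slug, the same as the first and in the same cup, in another direction from the axis: so tip the cup along two crossing directions, both ways each. With both slugs gone the cup weighs 1.53 N less than when it was lifted.
- tray: Grey open plastic parts tray with a black liner, fixed to the worktop: 170 mm (x) by 190 mm (y) outside, 40 mm high, walls 4 mm, inner floor 7 mm above the worktop. Origin at the centre of its underside, x and y along its sides, z up.
Not all that is in view belongs to the job. Leave any green or red look-alike of the part that bears blue_cup_grip alone.

How it is judged:
By the outcome, as a careful person would: the job done as asked, in the order asked, and still so for the second after the job is handed in, with the robot touching nothing.
It also fails if it takes over 72 s, if anything falls off the work surface, if the arm or the gripper's body presses on something with over 40 N, if the wrist force passes 120 N, or if a joint passes its speed limit or range.

## Robot

A 6-joint arm with a two-finger parallel gripper is mounted at the origin on a cart in front of the work surface, level with it; the furniture and walls round the work are solid. World frame = base frame: x ahead of the robot, y to its left, z up, the work surface at z = 0. Lengths are in m, angles in degrees, forces in N, time in s.
With the tool pointing down it reaches from about 0.3 to 0.75 m from the base axis. Payload 8.5 kg.
Tool frame: the origin (TCP) lies midway between the tips of the shut fingers; the grasp point (between the pads) lies 19 mm behind it; z points along the fingers, y is the direction in which the jaws open and shut (so a half turn about z gives the same grasp; the last joint's range is limited). The gripper opens to 85 mm and grips with 20 to 120 N. Pads are 22 mm wide; open, the fingers measure 114 mm over their backs; the gripper's body (76 mm by 85 mm) begins 54 mm behind the grasp point. The pads swing forward as they close: fully open they stand 13 mm farther back than shut.
Start: joints at [-12.336, 21.807, 74.336, -0, 83.858, -12.336], TCP at [0.55, 0, 0.231] pointing down, gripper open.
Joint ranges: [-178.18, 178.18], [-50.72, 133.34], [12.68, 142.11], [-81.47, 261.47], [9.98, 163.14], [-165.26, 165.26]. Speed limits (degrees/s): [136.94, 136.94, 180, 180, 180, 180].

## Interface

Orientations are given as a 3x3 rotation matrix whose columns are the frame's x, y, z axes.
In Python, from rig import status, eyes, env gives the robot as it stands. The module is installed in compiled form; this text tells all that it offers.
- The arm moves only by the tool play_rows, never from a script. Its argument "targets" is text: rows parted by semicolons, each of 5 numbers parted by spaces: the shift along the tool's x, y, z in m, then the turn about the tool's z in rad, then the closure, from 0 (fully open) to 1 (shut). A call has 1 to 5 rows; each row is the pose to reach, as a shift and turn from the pose commanded when the call began, along the tool's axes at that moment; what a row does not reach only later rows make up. A row lasts 1/10 s, in which the tool goes at most 50 mm and 8.59 degrees, less where a joint would pass 70% of its speed; a pose out of reach is approached as far as the arm can. A call with a gripper value outside its range is refused whole. The fingers move at their own pace and stop on an object; "force" is the grip in N (left out, the last holds). Time passes only in rows, so rows that repeat a pose let the fingers close. It gives the time, the measured TCP pose, the force and the opening at its end, in the units of the state.
- status.observe(): the state, without advancing time (a new reading comes with each control period).
- eyes.get_image(name): name is "scene" or "side" or "wrist"; returns a dict with "pixels" (384x512x3 uint8, red, green, blue), "range_z" (384x512 float32, m along the optical axis (not along the pixel's ray), 0 where there is no reading), "mtx" (3x3 intrinsics, pixels), "k1" (the pictures are not rectified: a ray, as slopes to the right and down, at radius r is drawn at 1 + k1 r^2 times it, then the intrinsics apply), "world_to_cam" (4x4, takes a point from world to camera coordinates); the wrist camera has in their place "T_tool_cam" (4x4, takes a point from camera to tool coordinates, whose origin is the TCP and whose axes are the flange's). Camera axes: x right, y up, looking along -z (the intrinsics and any distortion apply to the point x, -y, -z); pixel columns grow to the right and rows downward; lengths in m; the calibration is good to about 2 mm. A picture is of the moment at which its call begins: read the wrist's pose just before it.
- env.close_job(): hands the job in, once; it reports no verdict.
The state is a dict: "time_s": time; "q": joint angles; "qvel": joint speeds; "joint_efforts": joint torques, N m; "position": TCP position; "tool_rot": TCP orientation; "ft_force": force on the tool from outside, world axes, zero at the start; "wrist_torque": the same for the moment, N m; "grip_width": finger opening in m.
Only numpy, scipy, OpenCV 4.12 (cv2) and the standard library are available. Lean on these libraries where they do the work, as an engineer would, in place of code of your own. Each camera call takes 0.05 s, during which the arm holds its last target.

## Working session

There is one attempt and no reset: what is moved stays moved. The work goes in short steps, Python scripts to look and compute and a tool call to move; the robot and the scene stay as the last step left them, time stands still between calls to the robot, and variables do not carry over. Pictures are saved under pics/ and viewed, and the job is handed in when it is done.

Besides the shell and the picture viewer there is one more tool, called by a JSON object that holds its "api" and its "payload", one argument or row to a line. play_rows: Moves the arm, as the interface text tells. Its arguments: {"type":"object","properties":{"targets":{"type":"string"},"force":{"type":"number"}},"required":["targets"]}

```bash
mkdir -p pics; ls; cat > h.py <<'E'
import numpy as np, cv2
from rig import status, eyes, env
def ray(im,uv,pose=None):
    K=im["mtx"];k1=im["k1"]
    d=np.array([(uv[0]-K[0,2])/K[0,0],(uv[1]-K[1,2])/K[1,1]])
    s=cv2.undistortPoints(np.array([[[uv[0],uv[1]]]],float),np.array(K,float),np.array([k1,0,0,0],float))[0,0]
    dc=np.array([s[0],-s[1],-1.])
    if "world_to_cam" in im: M=np.linalg.inv(im["world_to_cam"])
    else: M=pose@np.array(im["T_tool_cam"])
    return M[:3,3],M[:3,:3]@dc
def onplane(im,uv,z,pose=None):
    o,d=ray(im,uv,pose); return o+d*(z-o[2])/d[2]
def pt(im,uv,pose=None):
    o,d=ray(im,uv,pose); return o+d*im["range_z"][int(uv[1]),int(uv[0])]
def tool():
    s=status.observe(); T=np.eye(4);T[:3,:3]=s["tool_rot"];T[:3,3]=s["position"];return T
E
python3 - <<'E'
from h import *
s=status.observe();print(s)
T=tool()
for n in("scene","side","wrist"):
    im=eyes.get_image(n);cv2.imwrite(f"pics/{n}0.png",im["pixels"][...,::-1]);np.save(f"pics/{n}0.npy",im,allow_pickle=True)
    print(n,im["mtx"],im["k1"])
    if "world_to_cam" in im: print(im["world_to_cam"])
    else: print(im["T_tool_cam"])
E
```

```text
pics
{'time_s': 0.0, 'q': array([-1.23368214e+01,  2.18416869e+01,  7.43857058e+01, -5.96896809e-04,
        8.38585585e+01, -1.23364047e+01]), 'qvel': array([ 0.05717092,  0.00980689, -0.05274881, -0.06163949, -0.0923513 ,
       -0.07569797]), 'joint_efforts': array([-1.00240642e-03, -4.48466885e+01, -2.31285810e+01, -2.87182611e-04,
        4.73836102e-03,  1.77242771e-05]), 'position': array([5.49699509e-01, 5.06705695e-05, 2.30699649e-01]), 'tool_rot': array([[ 6.37836472e-06,  9.99998923e-01, -1.46770363e-03],
       [ 9.99999952e-01, -5.92280074e-06,  3.10396487e-04],
       [ 3.10387460e-04, -1.46770554e-03, -9.99998875e-01]]), 'ft_force': array([-1.41747833, -0.7183462 ,  0.14714737]), 'wrist_torque': array([-0.01759238,  0.01296161,  0.0387    ]), 'grip_width': 0.08552184119786178}
scene [[359.43742976   0.         258.64707534]
 [  0.         359.43742976 193.76917489]
 [  0.           0.           1.        ]] -0.029725828990363187
[[ 0.7637654  -0.64493744 -0.02679768 -0.47791344]
 [ 0.28425267  0.29877232  0.91100797 -0.26564793]
 [-0.57953675 -0.70341368  0.41151714 -0.67776601]
 [ 0.          0.          0.          1.        ]]
side [[368.47016589   0.         257.80684085]
 [  0.         368.47016589 192.44948736]
 [  0.           0.           1.        ]] -0.013002172664623515
[[-0.99971415 -0.02076365  0.01185267  0.61733919]
 [ 0.01825082 -0.34252209  0.93933249 -0.10452078]
 [-0.01544417  0.9392803   0.34280314 -0.88114937]
 [ 0.          0.          0.          1.        ]]
wrist [[273.18667204   0.         259.3399346 ]
 [  0.         273.18667204 194.31204744]
 [  0.           0.           1.        ]] -0.03101078140475264
[[-5.14784522e-04  9.47349071e-01  3.20202238e-01  8.12796411e-02]
 [ 9.99999836e-01  4.07196438e-04  4.02955555e-04 -1.60349134e-03]
 [ 2.51354360e-04  3.20202393e-01 -9.47349125e-01 -1.42574236e-01]
 [ 0.00000000e+00  0.00000000e+00  0.00000000e+00  1.00000000e+00]]
```

View pics/scene0.png

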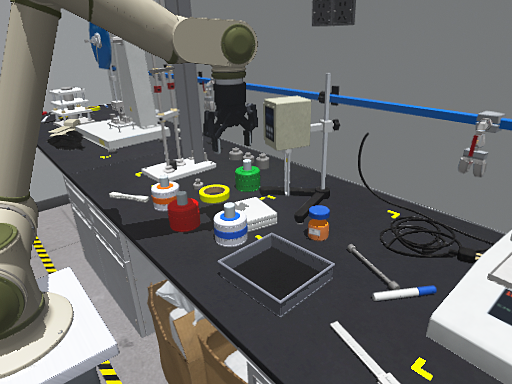

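View pics/side0.png

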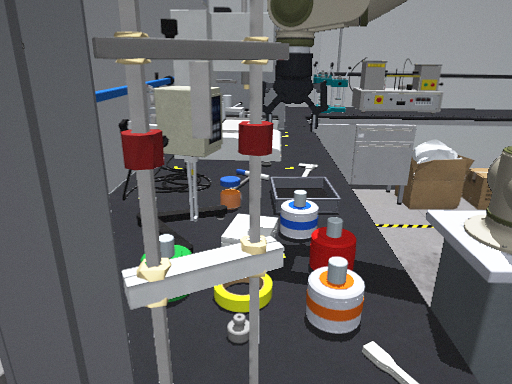

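View pics/wrist0.png

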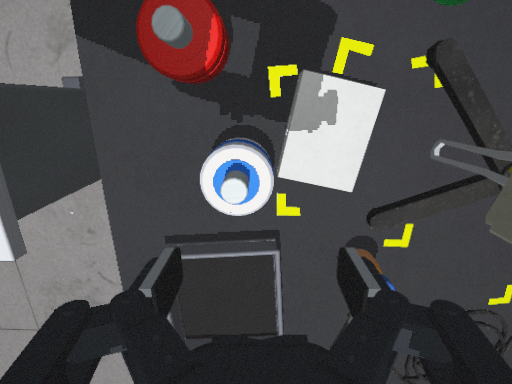

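```bash
python3 - <<'E'
from h import *
T=tool()
L=lambda n:np.load(f"pics/{n}0.npy",allow_pickle=True).item()
w,s,d=L("wrist"),L("scene"),L("side")
def mid(im,c,r):
    p=im["pixels"][c[1]-r:c[1]+r,c[0]-r:c[0]+r,::-1];return cv2.resize(p,(390,390),interpolation=cv2.INTER_CUBIC)
cv2.imwrite("pics/crop.png",np.hstack([mid(w,(236,180),48),mid(s,(230,225),32)]))
# cloud by depth
def cloud(im,pose=None):
    v,u=np.mgrid[0:384,0:512];K=im["mtx"]
    s_=cv2.undistortPoints(np.stack([u,v],-1).reshape(-1,1,2).astype(float),K,np.array([im["k1"],0,0,0]))[:,0]
    dc=np.c_[s_[:,0],-s_[:,1],-np.ones(len(s_))]*im["range_z"].reshape(-1,1)
    M=np.linalg.inv(im["world_to_cam"]) if "world_to_cam" in im else pose@im["T_tool_cam"]
    return (dc@M[:3,:3].T+M[:3,3]).reshape(384,512,3)
for n,im,(u,v) in(("w",w,(236,180)),("s",s,(230,225)),("d",d,(299,212))):
    c=cloud(im,T); np.save(f"pics/cl_{n}.npy",c)
    c=c[v-45:v+45,u-45:u+45].reshape(-1,3)
    for lo,hi in((.097,.107),(.062,.074)):
        m=(c[:,2]>lo)&(c[:,2]<hi);q=c[m]
        if n=="w" : q=q[np.linalg.norm(q[:,:2]-np.median(q[:,:2],0),axis=1)<.06]
        if len(q)>4:print(n,lo,len(q),np.median(q,0),q.min(0),q.max(0),cv2.minEnclosingCircle(q[:,:2].astype(np.float32)))
# tray: points z 0.035-.045
c=np.load("pics/cl_s.npy");m=(c[...,2]>.033)&(c[...,2]<.046)
v,u=np.nonzero(m);k=(u>210)&(u<340)&(v>228)&(v<315);q=c[v[k],u[k]];print("tray",np.percentile(q,[1,99],axis=0),len(q),cv2.minAreaRect(q[:,:2].astype(np.float32)))
for uv in((219,267),(277,234),(334,268),(278,309)):print(onplane(s,uv,.04))
E
```

```text
w 0.097 605 [ 0.52123374 -0.00563788  0.10196787] [ 0.50637917 -0.02089159  0.09713972] [0.53503491 0.00777254 0.10392188] ((0.5210918188095093, -0.006872217170894146), 0.015072244219481945)
w 0.062 3449 [0.5235221  0.00146866 0.06825307] [ 0.47757372 -0.05001932  0.06203496] [0.56408319 0.03669556 0.07395401] ((0.5208545923233032, -0.006974769756197929), 0.04411680996417999)
s 0.097 62 [ 0.51885515 -0.00903568  0.10105861] [ 0.47401477 -0.02237274  0.09742438] [0.5340155  0.14561964 0.10345936] ((0.5020343065261841, 0.06217704713344574), 0.08653993159532547)
s 0.062 490 [ 0.50266586 -0.01092246  0.06750101] [ 0.45368564 -0.04971848  0.06200369] [0.56185971 0.17097493 0.07398598] ((0.514879584312439, 0.06093776226043701), 0.11173902451992035)
d 0.097 167 [0.47592219 0.14566708 0.10152146] [ 0.45277573 -0.01670986  0.09714617] [0.53477696 0.16545808 0.10302988] ((0.4948097765445709, 0.07448527961969376), 0.09642450511455536)
d 0.062 872 [0.49556088 0.13252569 0.0680158 ] [ 0.44181323 -0.03822259  0.06202678] [0.56380065 0.19585935 0.07394109] ((0.5024165511131287, 0.07905235141515732), 0.12288615107536316)
tray [[ 0.40169184 -0.31627675  0.03310728]
 [ 0.67750018 -0.00993395  0.04474154]] 1256 ((0.4928281307220459, -0.1947758048772812), (0.28924140334129333, 0.28875333070755005), 48.57250213623047)
[ 0.3919721  -0.14359882  0.04      ]
[ 0.58114489 -0.12647506  0.04      ]
[ 0.57413884 -0.31460048  0.04      ]
[ 0.39876121 -0.32598707  0.04      ]
```

View pics/crop.png

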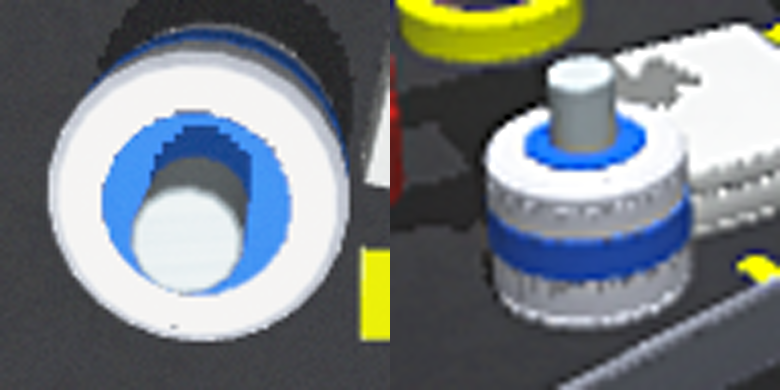

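```bash
python3 - <<'E'
from h import *
c=np.vstack([np.load(f"pics/cl_{n}.npy").reshape(-1,3) for n in "sd"])
H=np.zeros((14,24),int)
for i in range(14):
  for j in range(24):
    x=.35+.03*i;y=.25-.03*j
    m=(abs(c[:,0]-x)<.015)&(abs(c[:,1]-y)<.015)&(c[:,2]<.6)
    H[i,j]=int(1000*np.percentile(c[m,2],98)) if m.sum()>3 else -1
print("y:",[round(.25-.03*j,2) for j in range(24)])
for i in range(14):print("%.2f"%(.35+.03*i)," ".join("%4d"%h for h in H[i]))
s=np.load("pics/scene0.npy",allow_pickle=True).item()
p=s["pixels"][222:322,205:345,::-1];cv2.imwrite("pics/traycrop.png",cv2.resize(p,None,fx=5,fy=5,interpolation=cv2.INTER_CUBIC))
E
```

```text
y: [0.25, 0.22, 0.19, 0.16, 0.13, 0.1, 0.07, 0.04, 0.01, -0.02, -0.05, -0.08, -0.11, -0.14, -0.17, -0.2, -0.23, -0.26, -0.29, -0.32, -0.35, -0.38, -0.41, -0.44]
0.35    0    0    0    1    1    1    1  502  569  564    1    1    1    1    1    1    1    1    0    0    1    1    1    1
0.38    1    0    1    1    1    1  493  484  569  557    0    1    1    0    0    1    0    0    1    0    1    1    1    1
0.41    1    1    1   55   56    1  492  471  563  546  519    1   42   43   43   43   43   42   43   42    0    1    1    0
0.44    0    0   68   99   83  490  491  463  545  535  537    1   42   39    7    8    8    8   37   42    0    0    1    6
0.47   67 -370   69  102  102   67  491  456  345  459  535    0   43   35    8    8    8    8   36   42    0    0    8    8
0.50   66   -1   67   69   69   66  492   68  440  453  531   -1   43    8    8    7    7    7   42   43    0    0    1    1
0.53    1    1    1    1    1    1  491  444  433  438  530  511   43    7    8    8    7    8   42   42    0    0    0    1
0.56    1    1    1    0    1    1  491  444  355  429  528  513   43   43   42   40   28    8   42   42    0    0    0    1
0.59   24   24    1    1   -1   34  492  492  442  372  471  505    0   42   43   43   43   43   43   39    0    0   14    1
0.62   23   25   22    0   -1   35   35  491  347  345    1    1    1    1    0    1    1    0    0    0    0    0   15   15
0.65    0   24   23   -1   -1   35   35   35   35   34    1    1    1    1    1    1    1    1    0    0    0   12   16   16
0.68   24   24    1    1   -1   34   34   35   34   35    0    1    1   81   82   73    1    1   12   13   13   11    0   16
0.71    0    1    1    1   -1  278  331  334  335    1   32   32    1   82   82   78    0   17   13    0    0    0    0    0
0.74   69   68   64   32   32  310  335  335  336  332   33   33   -1   41   65    1    0    0    1    0    0    0    0    0
```

View pics/traycrop.png

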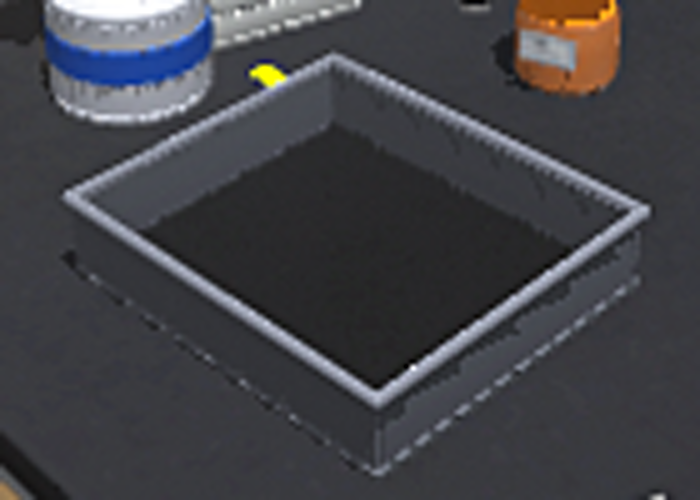

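```bash
python3 - <<'E'
from h import *
s=np.load("pics/scene0.npy",allow_pickle=True).item()
P=[onplane(s,uv,.04)[:2] for uv in((217.6,261.2),(271.6,233),(335,264),(280.2,302.6))]
print(P,np.mean(P,0));print(cv2.minAreaRect(np.array(P,np.float32)))
E
```

```text
[array([ 0.40211773, -0.12326434]), array([ 0.57443959, -0.11351776]), array([ 0.58722966, -0.30674423]), array([ 0.41364038, -0.31611173])] [ 0.49435684 -0.21490952]
((0.4946737289428711, -0.21500426530838013), (0.17383897304534912, 0.1941939890384674), 3.419363260269165)
```

{"api": "play_rows", "payload": {
  "targets": "-0.007 -0.029 0.04 0 0; -0.007 -0.029 0.08 0 0; -0.007 -0.029 0.105 0 0; -0.007 -0.029 0.105 0 0",
  "force": 100
}}

```text
time_s: 0.55
position: [0.5192, -0.0067, 0.1235]
tool_rot: [[0.0, 1.0, -0.007], [1.0, -0.0, 0.002], [0.002, -0.007, -1.0]]
ft_force: [0.2, 0.5, 0.4]
grip_width: 0.0854
```

{"api": "play_rows", "payload": {
  "targets": "0 0 0.03 0 0; 0 0 0.056 0 0; 0 0 0.056 0 0; 0 0 0.056 0 0.3"
}}

```text
time_s: 0.95
position: [0.5218, -0.0072, 0.0717]
tool_rot: [[-0.0, 1.0, 0.001], [1.0, 0.0, -0.0], [-0.0, 0.001, -1.0]]
ft_force: [-0.6, -0.0, 0.2]
grip_width: 0.0727
```

```bash
python3 - <<'E'
from h import *
T=tool();print(T,status.observe()["ft_force"])
for n in("wrist","side"):
    im=eyes.get_image(n);cv2.imwrite(f"pics/{n}1.png",im["pixels"][...,::-1])
E
```

```text
[[-7.14090347e-05  9.99998966e-01  1.43597170e-03  5.21811390e-01]
 [ 9.99999937e-01  7.19101479e-05 -3.48922941e-04 -7.15659843e-03]
 [-3.49025841e-04  1.43594669e-03 -9.99998908e-01  7.17318240e-02]
 [ 0.00000000e+00  0.00000000e+00  0.00000000e+00  1.00000000e+00]] [-0.63574526 -0.02593661  0.19831764]
```

View pics/wrist1.png

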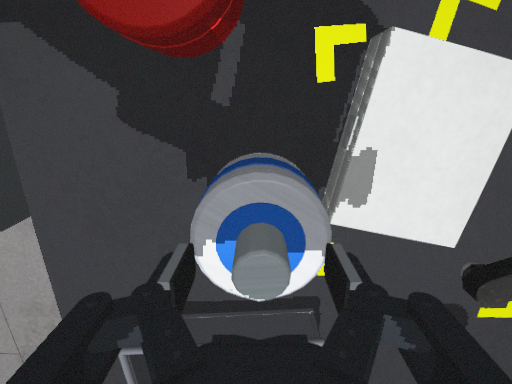

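View pics/side1.png

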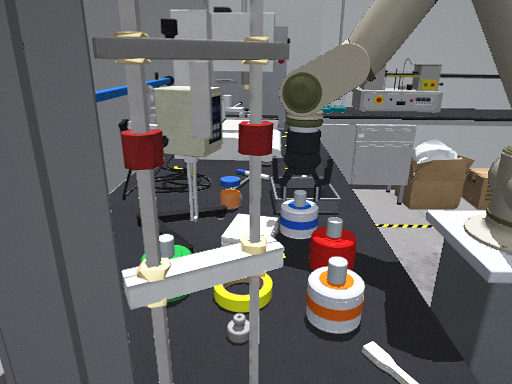

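```bash
python3 - <<'E'
from h import *
d=np.load("pics/side0.npy",allow_pickle=True).item()
def proj(im,p):
    c=im["world_to_cam"]@np.r_[p,1];K=im["mtx"];x,y=c[0]/-c[2],-c[1]/-c[2];f=1+im["k1"]*(x*x+y*y)
    return K[0,0]*x*f+K[0,2],K[1,1]*y*f+K[1,2]
for p in([.5218,-.0072,.102],[.4858,-.0072,.083],[.5578,-.0072,.083]):print(proj(d,p))
i=cv2.imread("pics/side1.png")[140:260,240:360];cv2.imwrite("pics/side1c.png",cv2.resize(i,None,fx=5,fy=5))
E
```

```text
(np.float64(299.3315013093325), np.float64(191.04578598809601))
(np.float64(314.2359163695088), np.float64(198.91778677567646))
(np.float64(283.62633086413325), np.float64(198.35332534461105))
```

View pics/side1c.png

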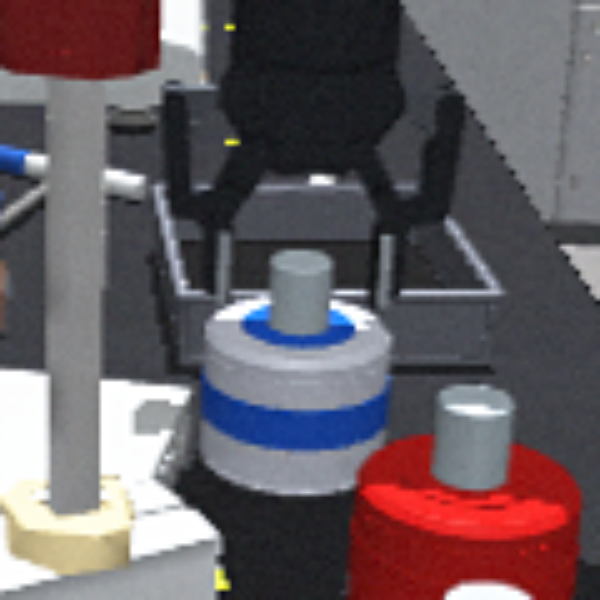

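{"api": "play_rows", "payload": {
  "targets": "0 0 0 0 1; 0 0 0 0 1; 0 0 0 0 1; 0 0 0 0 1; 0 0 0 0 1",
  "force": 110
}}

```text
time_s: 1.55
position: [0.5219, -0.0071, 0.0715]
tool_rot: [[0.0, 1.0, 0.003], [1.0, -0.0, -0.0], [-0.0, 0.003, -1.0]]
ft_force: [0.5, 0.7, 6.5]
grip_width: 0.0268
```

{"api": "play_rows", "payload": {
  "targets": "0 0 0 0 1; 0 0 -0.001 0 1; 0 0 -0.003 0 1; 0 0 -0.006 0 1; 0 0 -0.010 0 1"
}}

```text
time_s: 2.05
position: [0.5207, -0.0069, 0.0803]
tool_rot: [[0.0, 1.0, -0.001], [1.0, -0.0, 0.0], [0.0, -0.001, -1.0]]
ft_force: [0.0, -0.8, -4.7]
grip_width: 0.0275
```

```bash
python3 - <<'E'
from h import *
for i in range(3):
    im=eyes.get_image("side")
    s=status.observe();print(s["time_s"],s["position"],s["ft_force"],s["grip_width"])
cv2.imwrite("pics/side2.png",cv2.resize(im["pixels"][140:260,240:360,::-1],None,fx=5,fy=5))
E
```

```text
2.1 [ 0.52110051 -0.00701871  0.08100521] [ 0.58372116  0.58429154 -3.63722486] 0.02732861718238026
2.15 [ 0.52114921 -0.0070289   0.08077607] [-0.00392304 -0.69739426 -3.45745335] 0.027251746423874897
2.2 [ 0.52102921 -0.00700438  0.08052577] [ 0.05689045  1.13523984 -4.00819013] 0.027166506401693647
```

View pics/side2.png

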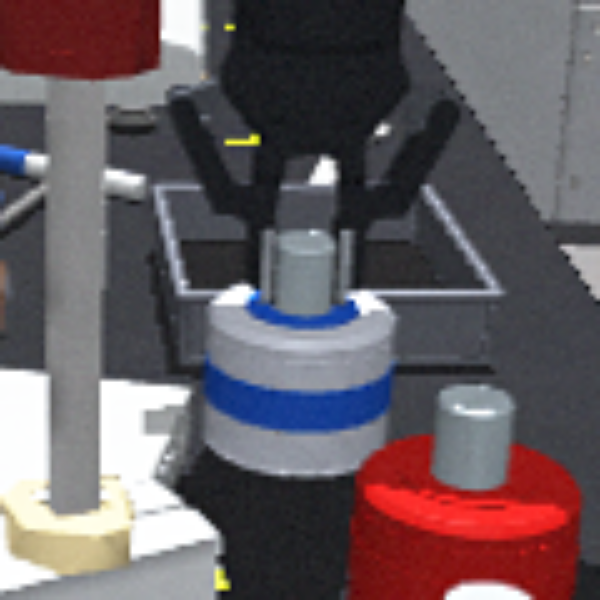

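{"api": "play_rows", "payload": {
  "targets": "0 0 -0.006 0 1; 0 0 -0.018 0 1; 0 0 -0.034 0 1; 0 0 -0.050 0 1; 0 0 -0.060 0 1"
}}

```text
time_s: 2.7
position: [0.5212, -0.007, 0.1417]
tool_rot: [[-0.0, 1.0, 0.001], [1.0, 0.0, -0.0], [-0.0, 0.001, -1.0]]
ft_force: [0.2, -0.5, -4.1]
grip_width: 0.0273
```

{"api": "play_rows", "payload": {
  "targets": "0 0 -0.005 0 1; 0 0 -0.006 0 1; 0 0 -0.006 0 1; 0 0 -0.006 0 1; 0 0 -0.006 0 1"
}}

```text
time_s: 3.2
position: [0.5208, -0.007, 0.1458]
tool_rot: [[0.0, 1.0, -0.001], [1.0, -0.0, 0.0], [0.0, -0.001, -1.0]]
ft_force: [0.4, 0.2, -4.5]
grip_width: 0.0273
```

```bash
cat > fz.py <<'E'
from h import *
F=[]
for i in range(8):
    im=eyes.get_image("wrist"); s=status.observe();F.append(s["ft_force"])
print(s["time_s"],s["position"],np.mean(F,0),np.std(F,0),s["grip_width"]); print(s["tool_rot"].round(3).tolist(), s["wrist_torque"])
E
python3 fz.py
```

```text
3.6 [ 0.52098133 -0.00700929  0.14632487] [-0.11080308  0.33392971 -4.00202876] [0.34710558 0.43000023 0.62866459] 0.027401313905419
[[0.0, 1.0, 0.0], [1.0, -0.0, -0.0], [-0.0, 0.0, -1.0]] [-0.01517984 -0.02038439  0.00904055]
```

{"api": "play_rows", "payload": {
  "targets": "-0.004 -0.0005 0 0 1; -0.013 -0.002 0 0 1; -0.027 -0.003 0 0 1; -0.045 -0.006 0 0 1; -0.065 -0.008 0 0 1"
}}

```text
time_s: 4.1
position: [0.5127, -0.0735, 0.1463]
tool_rot: [[0.0, 1.0, -0.0], [1.0, -0.0, -0.0], [-0.0, -0.0, -1.0]]
ft_force: [0.7, -1.1, -4.7]
grip_width: 0.0274
```

{"api": "play_rows", "payload": {
  "targets": "-0.021 -0.003 0 0 1; -0.042 -0.006 0 0 1; -0.063 -0.008 0 0 1; -0.084 -0.011 0 0 1; -0.103 -0.013 0 0 1"
}}

```text
time_s: 4.6
position: [0.4994, -0.1772, 0.1463]
tool_rot: [[0.001, 1.0, -0.0], [1.0, -0.001, -0.0], [-0.0, -0.0, -1.0]]
ft_force: [0.6, 0.5, -4.9]
grip_width: 0.0276
```

{"api": "play_rows", "payload": {
  "targets": "-0.015 -0.002 0 0 1; -0.027 -0.0035 0 0 1; -0.035 -0.0045 0 0 1; -0.039 -0.005 0 0 1; -0.040 -0.0055 0 0 1"
}}

```text
time_s: 5.1
position: [0.4945, -0.2151, 0.1463]
tool_rot: [[0.0, 1.0, 0.0], [1.0, -0.0, 0.0], [0.0, 0.0, -1.0]]
ft_force: [-0.6, 0.5, -4.5]
grip_width: 0.0274
```

```bash
python3 fz.py; python3 - <<'E'
from h import *
for n in("scene","side"):
    im=eyes.get_image(n);cv2.imwrite(f"pics/{n}3.png",im["pixels"][...,::-1])
E
```

```text
5.5 [ 0.49455379 -0.21468985  0.14635444] [ 0.10451721 -0.04708732 -4.2694138 ] [0.35623843 0.56109114 0.62413245] 0.026975926052468076
[[-0.0, 1.0, 0.0], [1.0, 0.0, 0.0], [0.0, 0.0, -1.0]] [0.03387252 0.00905662 0.04929124]
```

View pics/scene3.png

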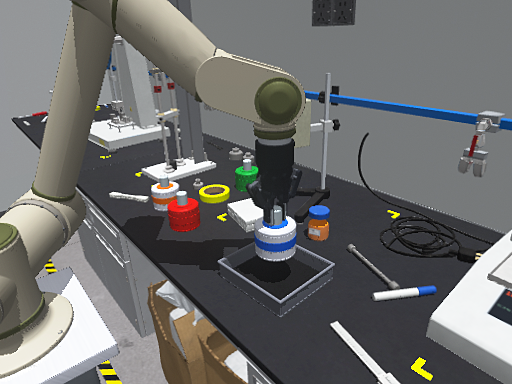

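{"api": "play_rows", "payload": {
  "targets": "0 0 0.005 0 1; 0 0 0.013 0 1; 0 0 0.020 0 1; 0 0 0.024 0 1; 0 0 0.024 0 1",
  "force": 120
}}

```text
time_s: 6.1
position: [0.4942, -0.2148, 0.1215]
tool_rot: [[0.0, 1.0, -0.001], [1.0, -0.0, 0.001], [0.001, -0.001, -1.0]]
ft_force: [-0.4, 0.7, -4.1]
grip_width: 0.0272
```

{"api": "play_rows", "payload": {
  "targets": "0 0.018 0 0 1; 0 -0.018 0 0 1; 0 0.018 0 0 1; 0 -0.018 0 0 1; 0 0 0 0 1"
}}

```text
time_s: 6.6
position: [0.4896, -0.2131, 0.1207]
tool_rot: [[0.001, 1.0, -0.008], [1.0, -0.001, 0.005], [0.005, -0.008, -1.0]]
ft_force: [-0.0, -0.5, -2.2]
grip_width: 0.027
```

```bash
python3 fz.py
```

```text
7.0 [ 0.49447641 -0.21512846  0.12257621] [ 0.1770693  -0.1900264  -2.73175399] [0.53612621 0.7342141  0.52890776] 0.027294258384403417
[[0.0, 1.0, 0.0], [1.0, -0.0, -0.0], [-0.0, 0.0, -1.0]] [ 0.0371049  -0.03280388  0.00449332]
```

```bash
python3 - <<'E'
from h import *
im=eyes.get_image("scene");cv2.imwrite("pics/s4.png",cv2.resize(im["pixels"][210:322,205:345,::-1],None,fx=5,fy=5,interpolation=cv2.INTER_CUBIC))
E
```

```text
(no output)
```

View pics/s4.png

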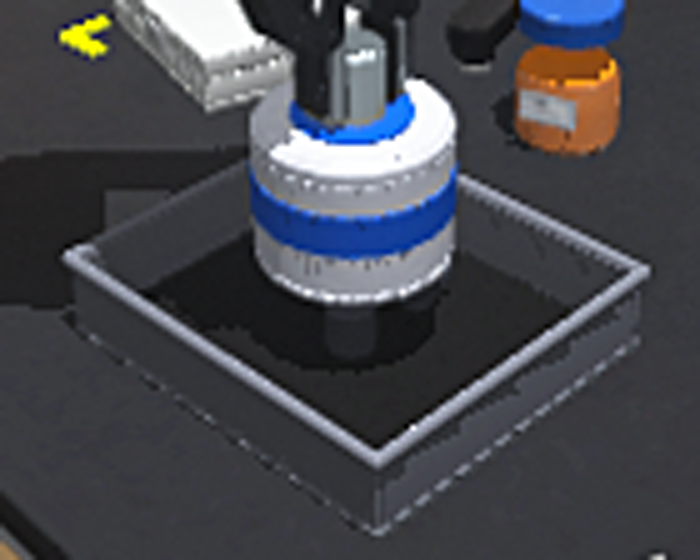

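{"api": "play_rows", "payload": {
  "targets": "0 0 0 0.12 1; 0 0 0 0.26 1; 0 0 0 0.40 1; 0 0 0 0.54 1; 0 0 0 0.68 1"
}}

```text
time_s: 7.55
position: [0.4945, -0.2151, 0.1224]
tool_rot: [[0.633, 0.774, 0.0], [0.774, -0.633, -0.0], [0.0, 0.0, -1.0]]
ft_force: [-0.3, -0.1, -1.5]
grip_width: 0.0275
```

{"api": "play_rows", "payload": {
  "targets": "0 0 0 0.14 1; 0 0 0 0.28 1; 0 0 0 0.42 1; 0 0 0 0.56 1; 0 0 0 0.70 1"
}}

```text
time_s: 8.05
position: [0.4944, -0.2151, 0.1224]
tool_rot: [[0.983, 0.184, 0.0], [0.184, -0.983, -0.0], [0.0, 0.0, -1.0]]
ft_force: [0.2, 0.7, -3.3]
grip_width: 0.027
```

{"api": "play_rows", "payload": {
  "targets": "0 0 0 0.12 1; 0 0 0 0.19 1; 0 0 0 0.19 1; 0 0 0 0.19 1"
}}

```text
time_s: 8.45
position: [0.4945, -0.215, 0.1224]
tool_rot: [[1.0, 0.003, 0.0], [0.003, -1.0, -0.0], [0.0, 0.0, -1.0]]
ft_force: [-0.4, -0.4, -1.9]
grip_width: 0.0271
```

{"api": "play_rows", "payload": {
  "targets": "0 0.020 0 0 1; 0 -0.020 0 0 1; 0 0.020 0 0 1; 0 -0.020 0 0 1; 0 0 0 0 1"
}}

```text
time_s: 8.95
position: [0.4938, -0.211, 0.1222]
tool_rot: [[1.0, 0.006, -0.002], [0.006, -1.0, 0.003], [-0.002, -0.003, -1.0]]
ft_force: [0.2, -0.0, -2.2]
grip_width: 0.0271
```

{"api": "play_rows", "payload": {
  "targets": "0 0 0 0 1; 0 -0.020 0 0 1; 0 0.020 0 0 1; 0 -0.020 0 0 1; 0 0 0 0 1"
}}

```text
time_s: 9.45
position: [0.4938, -0.2112, 0.1221]
tool_rot: [[1.0, 0.004, -0.002], [0.004, -1.0, 0.003], [-0.002, -0.003, -1.0]]
ft_force: [0.5, -0.6, -2.9]
grip_width: 0.0272
```

```bash
python3 fz.py;python3 fz.py; python3 - <<'E'
from h import *
im=eyes.get_image("scene");cv2.imwrite("pics/s5.png",cv2.resize(im["pixels"][210:322,205:345,::-1],None,fx=5,fy=5,interpolation=cv2.INTER_CUBIC))
E
```

```text
9.85 [ 0.49446132 -0.214698    0.12230999] [ 0.43351303 -0.55567973 -2.8757026 ] [0.43670339 1.62160866 0.7714597 ] 0.02712848284270646
[[1.0, 0.001, -0.0], [0.001, -1.0, 0.0], [-0.0, -0.0, -1.0]] [-0.03200777 -0.00181031 -0.0320505 ]
10.25 [ 0.49450066 -0.21499289  0.12232895] [-0.08887495 -0.1470388  -2.38074368] [0.54143125 0.3905033  0.25863473] 0.02689342640160337
[[1.0, 0.001, 0.0], [0.001, -1.0, -0.0], [0.0, 0.0, -1.0]] [0.02146837 0.05735665 0.00705564]
```

View pics/s5.png

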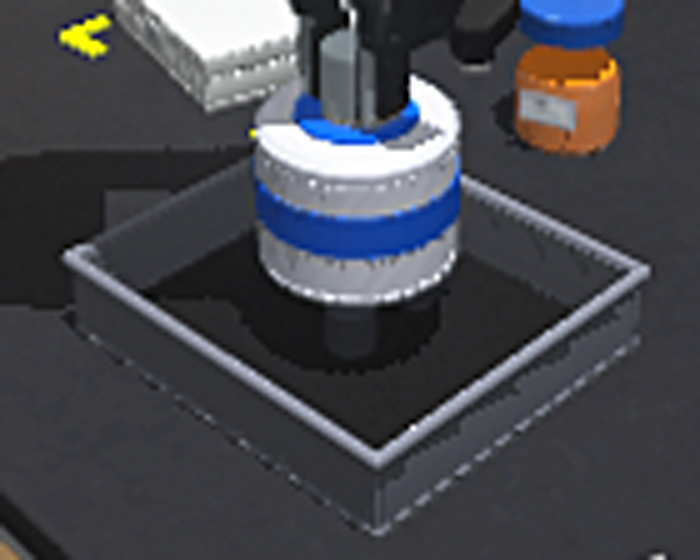

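{"api": "play_rows", "payload": {
  "targets": "0 0 -0.008 0 1; 0 0 -0.028 0 1; 0 0 -0.055 0 1; 0 0 -0.082 0 1; 0 0 -0.1 0 1"
}}

```text
time_s: 10.8
position: [0.4948, -0.2152, 0.2249]
tool_rot: [[1.0, 0.001, 0.002], [0.001, -1.0, -0.002], [0.002, 0.002, -1.0]]
ft_force: [-0.6, 0.1, -3.2]
grip_width: 0.027
```

```bash
python3 fz.py; python3 - <<'E'
from h import *
im=eyes.get_image("scene");a=im["pixels"][222:322,205:345,::-1].astype(float)*2.5
cv2.imwrite("pics/s6.png",cv2.resize(a.clip(0,255).astype(np.uint8),None,fx=5,fy=5,interpolation=cv2.INTER_CUBIC))
o=[]
for v in range(384):
    for u in range(512):
        if im["range_z"][v,u]>0 and 215<u<340 and 228<v<315:
            p=pt(im,(u,v))
            if .42<p[0]<.565 and -.29<p[1]<-.14 and .017<p[2]<.06:o.append((u,v,*p.round(3)))
o=np.array(o);print(len(o));print(o[::max(1,len(o)//25)])
E
```

```text
11.2 [ 0.49417397 -0.21478099  0.22124731] [ 0.29277267  0.14718416 -2.64955366] [0.47057635 0.84693857 1.09587066] 0.026810765926997503
[[1.0, 0.001, -0.002], [0.001, -1.0, 0.001], [-0.002, -0.001, -1.0]] [-0.00277002  0.00980674  0.02811092]
190
[[ 2.87e+02  2.59e+02  5.37e-01 -2.08e-01  2.60e-02]
 [ 2.88e+02  2.60e+02  5.34e-01 -2.14e-01  2.80e-02]
 [ 2.86e+02  2.61e+02  5.28e-01 -2.14e-01  2.80e-02]
 [ 2.93e+02  2.61e+02  5.42e-01 -2.22e-01  2.60e-02]
 [ 2.90e+02  2.62e+02  5.32e-01 -2.23e-01  2.80e-02]
 [ 2.85e+02  2.63e+02  5.20e-01 -2.19e-01  2.90e-02]
 [ 2.92e+02  2.63e+02  5.35e-01 -2.27e-01  2.60e-02]
 [ 2.87e+02  2.64e+02  5.22e-01 -2.24e-01  2.80e-02]
 [ 2.94e+02  2.64e+02  5.41e-01 -2.27e-01  2.00e-02]
 [ 2.87e+02  2.65e+02  5.22e-01 -2.23e-01  2.50e-02]
 [ 2.94e+02  2.65e+02  5.39e-01 -2.29e-01  2.00e-02]
 [ 2.89e+02  2.66e+02  5.23e-01 -2.29e-01  2.40e-02]
 [ 2.86e+02  2.67e+02  5.21e-01 -2.21e-01  1.90e-02]
 [ 2.71e+02  2.68e+02  4.85e-01 -2.11e-01  2.80e-02]
 [ 2.78e+02  2.68e+02  4.95e-01 -2.23e-01  2.90e-02]
 [ 2.70e+02  2.69e+02  4.80e-01 -2.12e-01  2.90e-02]
 [ 2.77e+02  2.69e+02  4.94e-01 -2.21e-01  2.60e-02]
 [ 2.73e+02  2.70e+02  4.83e-01 -2.19e-01  2.80e-02]
 [ 2.70e+02  2.71e+02  4.76e-01 -2.18e-01  2.80e-02]
 [ 2.77e+02  2.71e+02  4.87e-01 -2.28e-01  2.90e-02]
 [ 2.74e+02  2.72e+02  4.79e-01 -2.27e-01  3.00e-02]
 [ 2.71e+02  2.73e+02  4.74e-01 -2.23e-01  2.70e-02]
 [ 2.78e+02  2.73e+02  4.85e-01 -2.33e-01  2.70e-02]
 [ 2.75e+02  2.74e+02  4.79e-01 -2.30e-01  2.50e-02]
 [ 2.73e+02  2.75e+02  4.74e-01 -2.29e-01  2.50e-02]
 [ 2.71e+02  2.76e+02  4.75e-01 -2.22e-01  1.70e-02]
 [ 2.78e+02  2.76e+02  4.86e-01 -2.33e-01  1.80e-02]
 [ 2.78e+02  2.77e+02  4.83e-01 -2.35e-01  1.80e-02]]
```

View pics/s6.png

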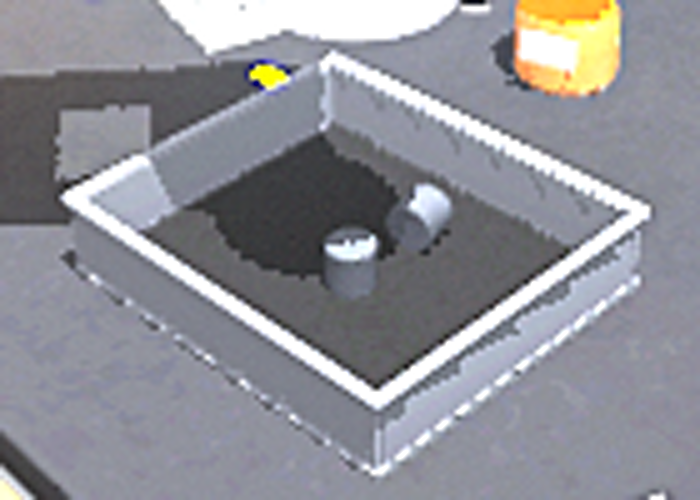

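{"api": "play_rows", "payload": {
  "targets": "0.001 -0.008 0 0 1; 0.003 -0.025 0 0 1; 0.006 -0.050 0 0 1; 0.010 -0.080 0 0 1; 0.014 -0.110 0 0 1"
}}

```text
time_s: 11.75
position: [0.5083, -0.1026, 0.2223]
tool_rot: [[1.0, 0.001, -0.0], [0.001, -1.0, 0.0], [-0.0, -0.0, -1.0]]
ft_force: [-0.3, 0.4, -2.2]
grip_width: 0.0268
```

{"api": "play_rows", "payload": {
  "targets": "0.004 -0.030 0 0 1; 0.007 -0.057 0 0 1; 0.010 -0.078 0 0 1; 0.012 -0.092 0 0 1; 0.0125 -0.098 0 0 1"
}}

```text
time_s: 12.25
position: [0.5207, -0.0052, 0.2224]
tool_rot: [[1.0, 0.003, 0.0], [0.003, -1.0, 0.0], [0.0, -0.0, -1.0]]
ft_force: [-0.4, -0.1, -3.2]
grip_width: 0.0272
```

```bash
python3 fz.py; python3 - <<'E'
from h import *
im=eyes.get_image("side");cv2.imwrite("pics/s7.png",im["pixels"][...,::-1])
E
```

```text
12.65 [ 0.52080095 -0.00761923  0.22226394] [-0.04628022 -0.04279455 -2.67705322] [0.5531641  0.69393909 0.30851154] 0.026868464525122277
[[1.0, -0.0, -0.0], [-0.0, -1.0, -0.0], [-0.0, 0.0, -1.0]] [-0.00753026  0.04395758  0.02974167]
```

View pics/s7.png

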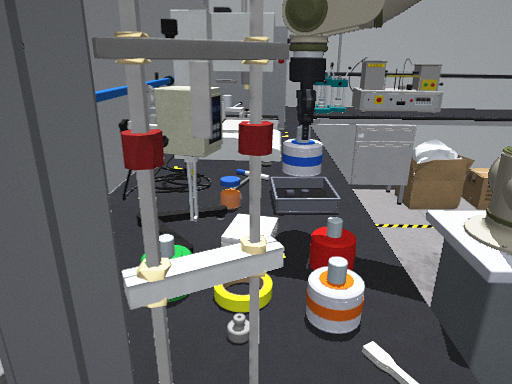

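{"api": "play_rows", "payload": {
  "targets": "0 0 0.010 0 1; 0 0 0.035 0 1; 0 0 0.065 0 1; 0 0 0.095 0 1; 0 0 0.115 0 1"
}}

```text
time_s: 13.2
position: [0.5198, -0.0069, 0.1048]
tool_rot: [[1.0, 0.0, -0.003], [0.0, -1.0, 0.001], [-0.003, -0.001, -1.0]]
ft_force: [0.4, -0.2, -1.9]
grip_width: 0.0273
```

{"api": "play_rows", "payload": {
  "targets": "0 0 0.012 0 1; 0 0 0.020 0 1; 0 0 0.026 0 1; 0 0 0.029 0 1; 0 0 0.031 0 1"
}}

```text
time_s: 13.7
position: [0.521, -0.007, 0.0764]
tool_rot: [[1.0, 0.001, 0.001], [0.001, -1.0, -0.0], [0.001, 0.0, -1.0]]
ft_force: [-0.2, -0.1, -2.0]
grip_width: 0.0269
```

{"api": "play_rows", "payload": {
  "targets": "0 0 0.001 0 1; 0 0 0.002 0 1; 0 0 0.002 0 1; 0 0 0.002 0 1"
}}

```text
time_s: 14.1
position: [0.5209, -0.007, 0.0745]
tool_rot: [[1.0, 0.001, 0.0], [0.001, -1.0, -0.0], [0.0, 0.0, -1.0]]
ft_force: [0.1, -0.7, -3.9]
grip_width: 0.0271
```

```bash
python3 fz.py; python3 - <<'E'
from h import *
im=eyes.get_image("side");cv2.imwrite("pics/s8.png",cv2.resize(im["pixels"][140:260,240:360,::-1],None,fx=5,fy=5))
E
```

```text
14.5 [ 0.52082834 -0.00697732  0.07434233] [ 0.06062211 -0.02329493 -2.46685878] [0.47859344 0.60088383 0.52554817] 0.027153272970176175
[[1.0, 0.001, 0.0], [0.001, -1.0, 0.0], [0.0, -0.0, -1.0]] [ 0.00649753 -0.04817377  0.02412813]
```

View pics/s8.png

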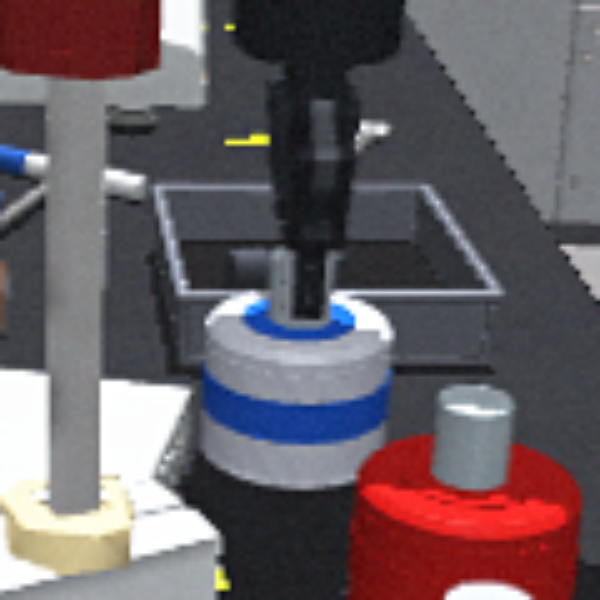

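Still weighing about 2.5 N, so it isn't down yet; a few more mm in 1 mm steps.

{"api": "play_rows", "payload": {
  "targets": "0 0 0.001 0 1; 0 0 0.001 0 1; 0 0 0.002 0 1; 0 0 0.002 0 1"
}}

```text
time_s: 14.95
position: [0.5208, -0.007, 0.0722]
tool_rot: [[1.0, 0.001, -0.0], [0.001, -1.0, 0.0], [-0.0, -0.0, -1.0]]
ft_force: [-0.1, -0.9, -3.3]
grip_width: 0.0271
```

{"api": "play_rows", "payload": {
  "targets": "0 0 0.001 0 1; 0 0 0.001 0 1"
}}

```text
time_s: 15.15
position: [0.521, -0.0071, 0.0716]
tool_rot: [[1.0, 0.001, 0.001], [0.001, -1.0, -0.0], [0.001, 0.0, -1.0]]
ft_force: [-0.5, -1.0, 0.2]
grip_width: 0.0272
```

```bash
python3 fz.py
```

```text
15.55 [ 0.52101469 -0.00707742  0.07159397] [-1.03776464 -1.13571338  2.7399412 ] [0.21261586 0.77854207 1.03228427] 0.02714773772067903
[[1.0, 0.001, 0.001], [0.001, -1.0, -0.0], [0.001, 0.0, -1.0]] [-0.07924926  0.1995114   0.03855139]
```

{"api": "play_rows", "payload": {
  "targets": "0 0 0 0 0.5; 0 0 0 0 0.2; 0 0 0 0 0; 0 0 0 0 0; 0 0 0 0 0"
}}

```text
time_s: 16.05
position: [0.5208, -0.0069, 0.0713]
tool_rot: [[1.0, 0.001, -0.0], [0.001, -1.0, 0.0], [-0.0, -0.0, -1.0]]
ft_force: [-0.1, 0.5, 0.2]
grip_width: 0.0854
```

{"api": "play_rows", "payload": {
  "targets": "0 0 -0.01 0 0; 0 0 -0.03 0 0; 0 0 -0.07 0 0; 0 0 -0.11 0 0; 0 0 -0.15 0 0"
}}

```text
time_s: 16.55
position: [0.5205, -0.0069, 0.2238]
tool_rot: [[1.0, 0.001, 0.001], [0.001, -1.0, -0.0], [0.001, 0.0, -1.0]]
ft_force: [1.1, 0.8, -0.2]
grip_width: 0.0849
```

{"api": "play_rows", "payload": {
  "targets": "0 0 -0.01 0 0; 0 0 -0.01 0 0; 0 0 -0.01 0 0"
}}

```text
time_s: 16.85
position: [0.5203, -0.0068, 0.2303]
tool_rot: [[1.0, 0.001, -0.002], [0.001, -1.0, 0.0], [-0.002, -0.0, -1.0]]
ft_force: [0.2, -1.0, -0.3]
grip_width: 0.0855
```

```bash
python3 fz.py; python3 - <<'E'
from h import *
d=eyes.get_image("side");T=tool();w=eyes.get_image("wrist");s=eyes.get_image("scene")
cv2.imwrite("pics/s9.png",np.hstack([cv2.resize(d["pixels"][140:300,240:400,::-1],(400,400)),cv2.resize(s["pixels"][180:320,200:340,::-1],(400,400))]))
cv2.imwrite("pics/w9.png",w["pixels"][...,::-1])
o=[pt(w,(u,v),T) for v in range(384) for u in range(512) if w["range_z"][v,u]>0]
o=np.array(o)
for lo,hi,r in((.097,.107,.03),(.062,.074,.055)):
    m=(o[:,2]>lo)&(o[:,2]<hi)&(np.hypot(o[:,0]-.521,o[:,1]+.007)<r);q=o[m]
    print(len(q),np.median(q,0),cv2.minEnclosingCircle(q[:,:2].astype(np.float32)))
E
```

```text
17.25 [ 0.52074373 -0.00695924  0.23089725] [-0.12554826 -0.14962275  0.2004255 ] [0.58076615 0.53025715 0.51451673] 0.0858115000285416
[[1.0, 0.001, -0.001], [0.001, -1.0, 0.0], [-0.001, -0.0, -1.0]] [-0.00557754  0.03878649  0.00389395]
608 [ 0.52188323 -0.00874931  0.10187886] ((0.5205458998680115, -0.008857417851686478), 0.014953463338315487)
3527 [ 0.52856376 -0.00880167  0.06814809] ((0.5205990076065063, -0.008751943707466125), 0.04392527788877487)
```

View pics/s9.png

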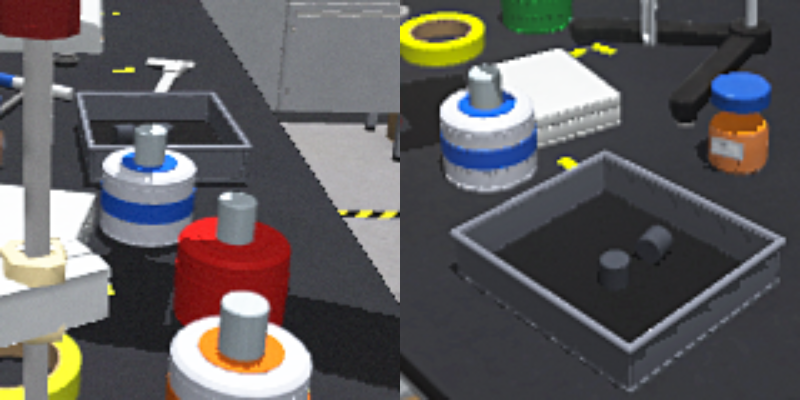

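View pics/w9.png

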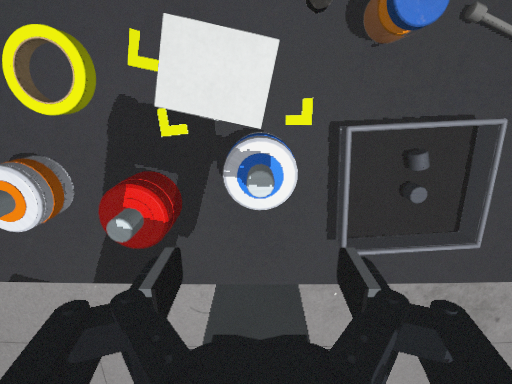

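```bash
python3 -c "
from rig import env
print(env.close_job())"
```

```text
the job is handed in; nothing more can be done
None
```

The job is done and handed in at about 17 s of the 72 s allowed: both slugs are in the tray and the blue-banded cup stands mouth down where it stood.

- **Lift and carry:** I gripped the spigot at 110–120 N, lifted the cup level and carried it smoothly over the tray.
- **Shaking:** The move interface has no command to tilt the tool. I shook the slugs loose with sideways jerks instead of tipping, to and fro along two crossing directions, with the cup mouth about 10 mm above the tray rim.
- **Weight:** The wrist reading went from about −4.1 N to about −2.7 N and then stopped changing. That is a drop of about 1.5 N, against 1.53 N expected, though single averages varied by about ±0.25 N.
- **Tray:** The last scene and wrist pictures show both slugs on the tray floor, one standing and one lying.
- **Cup position:** The cup's measured centre is (0.5206, −0.0088), against (0.521, −0.007) at the start. The 2 mm difference is within the camera calibration. The cup stands level, and the gripper is open and about 0.13 m above it.

No check failed. The grip width read 27 mm on the 30 mm spigot, but the hold stayed firm throughout.

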